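# Seat the cutting grid and lock the vegetable cutter

### The job

Pick up the green cutting grid by its handle and set it into the well of the white vegetable cutter, then press it slowly down past the stiff ejector until you feel it sit fully home on its stop; press firmly for a moment (about 15 N, never more than 20 N). Only then swing the red-barred clamp all the way down over it, and let go. Leave the other kitchen things where they are.

Things in the scene. Friction and masses are not known exactly. Their poses are not given: they have to be found in the camera images.
- cartridge: Green plastic cutting grid, loose, about 0.3 kg: a flat frame 80 (x) x 90 (y) x 22 mm high with steel blades inside and a bridge handle on top: a level bar 62 mm long along x, 14 mm thick in y, 50 to 62 mm above the underside, on posts 8 mm thick 27 mm either side of the middle. Origin: centre of the underside; z up. Fits the well either way round (half turn).
- handle_top (a point): Middle of the upper face of the grid's handle bar, 62 mm above the grid's underside.
- cutter: White vegetable cutter fixed to the table: a housing 130 (x) x 132 (y) mm, rim 46 mm high, with a well in the middle. Origin: centre of the underside, at table height; z up; +x points to the hinge side, within 0.35 rad of world x. The grid is home when, at rest in the well, it bears on the cutter with over 12 N (its weight included) for 0.3 s, clamp open; over 30 N, impact too, damages the cutter.
- well_mouth (a point): Centre of the well's mouth, level with the rim, 46 mm above the cutter's underside. The open well is 83 (x) x 93 (y) mm, 1.5 mm wider all round than the grid, with a 45 degree lead-in 5 mm high at the rim and straight walls below. A grid laid in first rests on a red ejector plate, its underside 30 to 34 mm above the cutter's underside.
- well_floor (a point): Centre of the well's floor, 12 mm above the cutter's underside. The ejector above it carries the grid's own weight, slides down stiffly under about 8 N in all (weight included) and stays down. Under it is a rubber-cushioned stop (25 N/mm), set by a hidden wheel: a grid fully home has its underside 15 to 24.5 mm above the cutter's underside: to be found only by feel.
- clamp (a joint): Angle of the hinged clamp, rad: 0 closed (level over the well), growing as it swings up; 1.57 upright; starts at 1.7 to 1.95, leaning away. A fork of two steel arms 10 x 10 mm, 38 mm either side of the middle (y), joined by a red bar at the free end; the handle passes between them. Stiff hinge (0.28 N m): stays where left, takes 1 to 4 N at the bar. A grid on the raised ejector blocks it.
- clamp_bar (a point): Middle of the red round cross bar at the clamp's free end: 14 mm in diameter, 100 mm long, parallel to the cutter's y, 136 mm from the hinge axis. Closed, it lies at x = -78 mm, z = 53 mm in the cutter's frame, just in front of the housing.
- clamp_hinge (a point): Middle of the clamp's hinge axis, which runs along the cutter's y at x = +58 mm, z = 53 mm in the cutter's frame.
- glass_a: Drinking glass, 54 mm wide, 70 mm high; bystander. Origin: centre of the underside.
- glass_b: Smaller drinking glass, 50 mm wide, 65 mm high; bystander. Origin: centre of the underside.
- matchbox: Flat red box 55 x 110 x 20 mm; bystander. Origin: centre of the underside.
- dish: Shallow dark metal dish, 140 mm wide, 25 mm high; bystander. Origin: centre of the underside.
- potato: Potato, 56 mm wide, 44 mm high; bystander. Origin: centre of the underside.
- spare: Spare orange cutting grid without a handle, 70 x 80 x 20 mm, not wanted now; bystander. Origin: centre of the underside.
There are look-alikes about, which are no part of the job. Of the things that look like the cartridge, take the one that is farthest from the robot's base at the start.

How it is judged:
On the way, in this order (a step that is already met when the one before it is completed fails the run):
1. the green grid is in the well, level (horizontal distance between cartridge and cutter below 0.004 m and angle between the z axis of cartridge and the z axis of cutter, either way round below 0.06 rad and z of cartridge in the frame of cutter below 0.038 m), for 0.1 s.
2. with the clamp still open, the grid is pressed home: at rest in the well it bears on the cutter with more than 12 N, which the ejector alone cannot carry (horizontal distance between cartridge and cutter below 0.004 m and angle between the z axis of cartridge and the z axis of cutter, either way round below 0.06 rad and z of cartridge in the frame of cutter below 0.027 m and contact force between cartridge and cutter above 12 N and linear speed of cartridge below 0.004 m/s and value of joint clamp above 1 rad), for 0.3 s.
3. the clamp is swung down over the grid (value of joint clamp below 0.06 rad), for 0.2 s.
At the end, for the whole second after the job is handed in: The green grid lies level (within 0.06 rad) and at rest in the cutter's well, centred within 4 mm, its underside less than 27 mm above the cutter's underside, after having been pressed home; the clamp is closed (below 0.06 rad) and at rest (horizontal distance between cartridge and cutter below 0.004 m and angle between the z axis of cartridge and the z axis of cutter, either way round below 0.06 rad and z of cartridge in the frame of cutter below 0.027 m and linear speed of cartridge below 0.01 m/s and value of joint clamp below 0.06 rad and velocity of joint clamp below 0.05 rad/s); the robot touches nothing.
It fails at once if the grid is forced against the cutter with more than 30 N, its weight included (contact force between cartridge and cutter above 30 N).
It fails at once if a bystander (glass, red box, dish, potato or spare grid) is moved by more than 30 mm (distance of any of glass_a, glass_b, matchbox, dish, potato, spare from where it was at the start of the episode above 0.03 m).
It also fails if it takes over 72 s, if anything falls off the work surface, if the arm or the gripper's body presses on something with over 40 N, if the wrist force passes 120 N, or if a joint passes its speed limit or range.

### The arm

A 7-joint arm with a two-finger parallel gripper is mounted at the origin on the work surface. World frame = base frame: x ahead of the robot, y to its left, z up, the work surface at z = 0. Lengths are in m, angles in rad, forces in N, time in s.
With the tool pointing down it reaches from about 0.425 to 0.875 m from the base axis. Payload 4.7 kg.
Tool frame: the origin (TCP) lies at the very end of the fingers, on their centre line; the grasp point (between the pads) lies 19 mm behind it (manip.pinch_z is the distance from the TCP to the grasp point, in m); x points along the fingers, y is the direction in which the jaws open and shut, and the axes are right-handed (so a half turn about x gives the same grasp; the last joint's range is limited). The gripper opens to 87 mm and grips with 3 to 60 N. Pads are 19 mm wide; open, the fingers measure 117 mm over their backs; the gripper's body (75 mm by 190 mm) begins 51 mm behind the grasp point.
Start: joints at [1.178, 0.321, -0.07, 1.45, 0.023, 1.371, -0.057], TCP at [0.257, -0.597, 0.223] pointing down, gripper open.
Joint ranges: [-2.86, 2.86], [-0.3, 2.09], [-1.38, 1.24], [0.06, 2.45], [-1.56, 4.7], [0.09, 2.05], [-2.69, 2.69]. Speed limits (rad/s): [2.57, 2.57, 3.14, 3.14, 3.14, 3.14, 3.14].

### API

Orientations are given as a rotation vector (axis times angle).
In Python, from rig import manip gives the robot as it stands.
- The arm moves only by the tool jog_arm, never from a script. Its argument "rows" is a list of rows, each an object of numbers: "wx", "wy", "wz": the turn, a rotation vector about the world's x, y, z in degrees; "tx", "ty", "tz": the shift along the world's x, y, z in m; "fingers": the finger opening in m, from 0 to 0.087. A call has 1 to 20 rows; each row is the pose to reach, as a shift and turn from the pose commanded when the call began; what a row does not reach only later rows make up. A row lasts 1/8 s, in which the tool goes at most 62.5 mm and 10.7 degrees, less where a joint would pass 70% of its speed; a pose out of reach is approached as far as the arm can. A call with a gripper value outside its range is refused whole. The fingers move at their own pace and stop on an object; "force" is the grip in N (left out, the last holds). Time passes only in rows, so rows that repeat a pose let the fingers close. It gives the time, the measured TCP pose, the force and the opening at its end, in the units of the state.
- manip.read_state(): the state, without advancing time (a new reading comes with each control period).
- manip.camera(name): name is "scene" or "top" or "wrist"; returns (picture, depth): 480x640x3 uint8, red, green, blue; 480x640 float32, m along the optical axis (not along the pixel's ray), 0 where there is no reading.
- manip.camera_model(name): a dict with "fx", "fy", "cx", "cy" (pixels), "rvec" (rotation vector, rad) and "tvec" (3), from world to camera coordinates, as OpenCV has them; the wrist camera has in their place "T_tool_cam" (4x4, takes a point from camera to tool coordinates, whose origin is the TCP and whose axes are the tool frame's). Camera axes: x right, y down, z forward; pixel columns grow to the right and rows downward; lengths in m; the calibration is good to about 2 mm. A picture is of the moment at which its call begins: read the wrist's pose just before it. camera_model takes no time and is no camera call.
- manip.sign_off(): hands the job in, once; it reports no verdict.
The state is a dict: "t": time; "joint_pos": joint angles; "qd": joint speeds; "joint_torque": joint torques, N m; "tcp_pos": TCP position; "tcp_rot": TCP orientation; "ft_force": force on the tool from outside, world axes, zero at the start; "torque": the same for the moment, N m; "gripper_width": opening from 0.0 (shut) to 1.0 (fully open).
Only numpy, scipy, OpenCV 4.12 (cv2) and the standard library are available. Lean on these libraries where they do the work, as an engineer would, in place of code of your own. Each camera call takes 0.05 s, during which the arm holds its last target. There are 200 camera calls.

## Working session

There is one attempt and no reset: what is moved stays moved. The work goes in short steps, Python scripts to look and compute and a tool call to move; the robot and the scene stay as the last step left them, time stands still between calls to the robot, and variables do not carry over. Pictures are saved under pics/ and viewed, about 8 in all and at most 12, crops included, and the job is handed in when it is done.

Besides the shell and the picture viewer there is one more tool, called after ">>>" in YAML: its name, and indented under it one key for each argument. jog_arm: Moves the arm, as the interface text tells. Its arguments: {"type":"object","properties":{"rows":{"type":"array"},"force":{"type":"number"}},"required":["rows"]}

```bash
ls; mkdir -p pics; cat > h.py <<'E'
import numpy as np, cv2
from scipy.spatial.transform import Rotation as R
from rig import manip
def cloud(name):
    st=manip.read_state(); im,d=manip.camera(name); m=manip.camera_model(name)
    v,u=np.mgrid[:480,:640]
    P=np.stack([(u-m['cx'])/m['fx']*d,(v-m['cy'])/m['fy']*d,d],-1)
    if name=='wrist':
        T=np.array(m['T_tool_cam']); P=P@T[:3,:3].T+T[:3,3]
        P=P@R.from_rotvec(st['tcp_rot']).as_matrix().T+st['tcp_pos']
    else:
        r=R.from_rotvec(np.ravel(m['rvec'])).as_matrix(); P=(P-np.ravel(m['tvec']))@r
    P[d==0]=np.nan
    return im,P
def save(im,fn): cv2.imwrite(fn,im[...,::-1])
E
python3 - <<'E'
from h import *
for n in('top','scene'):
    im,P=cloud(n); save(im,f'pics/{n}0.png'); np.savez(f'{n}0.npz',im=im,P=P)
s=manip.read_state(); print(s)
E
```

```text
pics
{'t': 0.1, 'joint_pos': array([ 1.17808975,  0.32174339, -0.07011284,  1.45155284,  0.02259396,
        1.37077277, -0.05691306]), 'qd': array([ 5.04540764e-07, -1.56725975e-03, -1.14439352e-04, -1.95192725e-03,
        4.01209908e-04, -6.45915152e-04, -1.30672877e-03]), 'joint_torque': array([ 5.49283891e-05, -4.92573452e+01, -4.05779500e-01, -3.13400173e+01,
       -6.42525335e-02,  3.94949690e-02,  9.40784116e-05]), 'tcp_pos': array([ 0.25697254, -0.59651713,  0.22157473]), 'tcp_rot': array([ 1.99781164,  0.41385933, -1.99866115]), 'ft_force': array([ 0.20965477,  0.2272987 , -0.01680881]), 'torque': array([0.00547962, 0.01431265, 0.03192148]), 'gripper_width': 1.000175853658102}
```

View pics/top0.png

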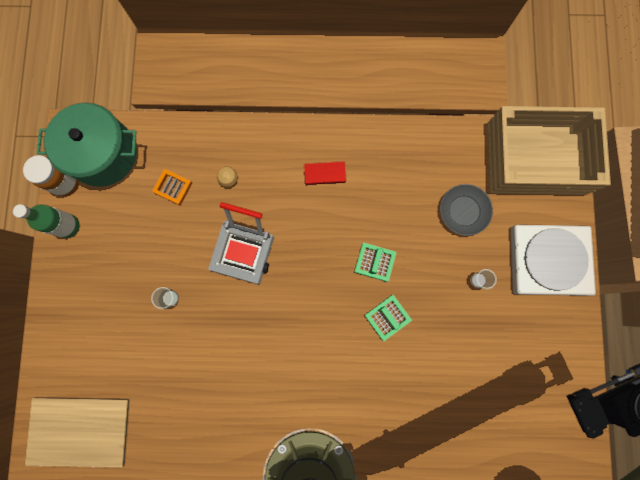

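View pics/scene0.png

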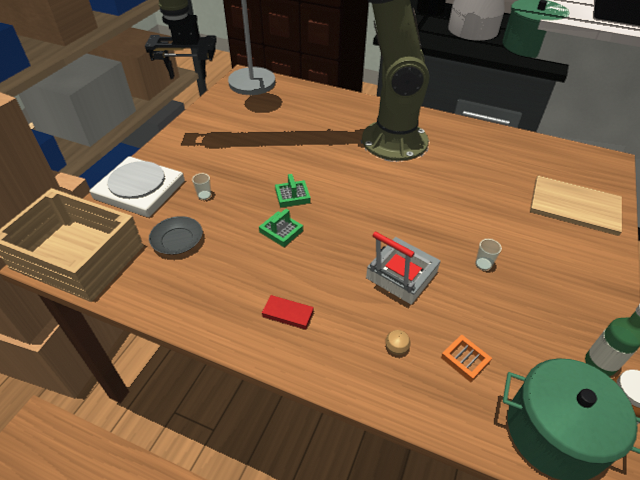

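The top view shows the far green grid (the target) at (376,262), its look-alike at (388,317), and the cutter at (242,253) with the red bar at (241,210). Next I measure these.

```bash
cat > m.py <<'E'
from h import *
z=np.load('top0.npz'); im=z['im'];P=z['P']
hsv=cv2.cvtColor(im,cv2.COLOR_RGB2HSV)
roi=np.zeros((480,640),bool); 
def rect(n,p): 
    r=cv2.minAreaRect(p[:,:2].astype(np.float32)*1000); print(n,len(p),np.round(r[0],1),np.round(r[1],1),round(r[2],1),'zmed',np.nanmedian(p[:,2]).round(4),'zrange',np.round(np.nanpercentile(p[:,2],[2,98]),4))
def sel(u0,u1,v0,v1,m): 
    q=np.zeros((480,640),bool); q[v0:v1,u0:u1]=1; return P[q&m&np.isfinite(P[...,2])]
g=(hsv[...,0]>45)&(hsv[...,0]<85)&(hsv[...,1]>80); Z=P[...,2]
for nm,b in(('far',(350,400,240,285)),('near',(362,415,292,342))):
    rect(nm+' frame',sel(*b,g&(Z>.012)&(Z<.035))); rect(nm+' bar',sel(*b,(Z>.054)))
red=((hsv[...,0]<8)|(hsv[...,0]>172))&(hsv[...,1]>150)
rect('bar',sel(210,270,195,225,red)); rect('ejector',sel(215,265,235,275,red))
rect('housing',sel(200,280,220,290,(Z>.04)&(Z<.05)))
rect('house+',sel(200,280,220,290,(Z>.03)&(Z<.065)))
rect('table',sel(280,340,240,300,Z>-1))
for nm,b in(('glassR',(465,500,262,295)),('glassL',(148,182,285,312)),('potato',(215,240,165,190)),('box',(300,350,155,190))): rect(nm,sel(*b,Z>.008))
E
python3 m.py; python3 -c "
import cv2;a=cv2.imread('pics/top0.png')[190:300,190:430];cv2.imwrite('pics/c0.png',cv2.resize(a,None,fx=3.3,fy=3.3,interpolation=2))"
```

```text
far frame 445 [ 537.3 -157.2] [90.5 80.2] 74.4 zmed 0.0224 zrange [0.0159 0.0281]
far bar 140 [ 537.2 -156.9] [13.8 61.2] 74.4 zmed 0.0627 zrange [0.0563 0.0676]
near frame 460 [ 394.5 -189.9] [79.9 90.5] 37.2 zmed 0.0226 zrange [0.0169 0.0276]
near bar 149 [ 394.9 -189.4] [61.7 14.3] 35.9 zmed 0.0625 zrange [0.058  0.0671]
bar 240 [642.2 165.6] [97.2 30.2] 74.6 zmed 0.1932 zrange [0.1868 0.1979]
ejector 522 [552.6 189.5] [73.  47.1] 74.8 zmed 0.0349 zrange [0.0296 0.0396]
housing 1170 [553.4 187.1] [141.8 130. ] 75.2 zmed 0.0463 zrange [0.0409 0.0497]
house+ 2082 [553.2 186.4] [142.9 132.5] 76.4 zmed 0.0451 zrange [0.0313 0.0592]
table 3585 [515.6  13.1] [156.3 157.2] 1.0 zmed 0.001 zrange [-0.0042  0.0062]
glassR 314 [ 495.5 -437.9] [83.6 49.9] 87.4 zmed 0.047 zrange [0.0084 0.0687]
glassL 370 [427.3 381.4] [52.1 71.7] 48.8 zmed 0.0508 zrange [0.0092 0.0744]
potato 329 [757.2 236.7] [54.5 54.7] 66.7 zmed 0.0384 zrange [0.0212 0.0464]
box 856 [784.7 -18.7] [ 75.7 117. ] 3.7 zmed 0.0208 zrange [0.0126 0.0258]
```

View pics/c0.png

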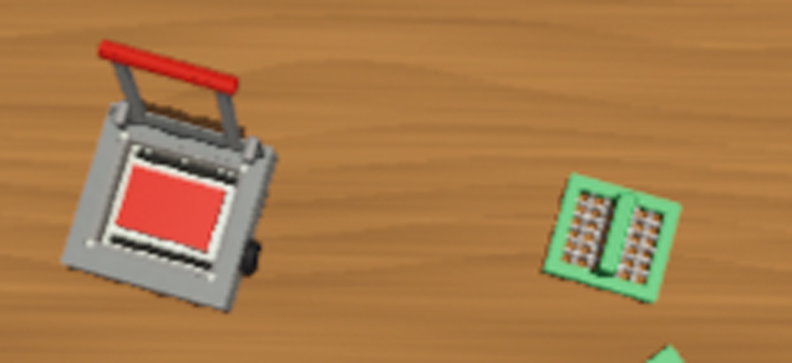

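```bash
python3 - <<'E'
from h import *
s=manip.read_state(); R0=R.from_rotvec(s['tcp_rot']); print(R0.as_matrix().round(3))
for sg in(1,-1):
    a=np.radians(-15.5); y=sg*np.array([-np.sin(a),np.cos(a),0]); x=np.array([0,0,-1.]); 
    Rt=R.from_matrix(np.stack([x,y,np.cross(x,y)],1)); print((Rt*R0.inv()).as_rotvec(degrees=True).round(2))
print(np.array(manip.camera_model('wrist')['T_tool_cam']).round(3),manip.camera_model('wrist')['fx'],manip.pinch_z)
E
```

```text
[[-0.001  0.396 -0.918]
 [ 0.002 -0.918 -0.396]
 [-1.    -0.002  0.   ]]
[ 1.0000e-02 -1.3000e-01  1.4119e+02]
[-1.000e-01 -1.000e-02 -3.881e+01]
[[ 0.001 -0.281  0.96  -0.163]
 [ 1.     0.001 -0.     0.   ]
 [-0.001  0.96   0.281 -0.076]
 [ 0.     0.     0.     1.   ]] 384.5854465023543 0.0187
```

>>> jog_arm:
  rows:
    - {"wz":10,"tx":0.02,"ty":0.03,"tz":0.0}
    - {"wz":20,"tx":0.04,"ty":0.06}
    - {"wz":30.5,"tx":0.06,"ty":0.095}
    - {"wz":41,"tx":0.08,"ty":0.126}
    - {"wz":51,"tx":0.1,"ty":0.157}
    - {"wz":61,"tx":0.12,"ty":0.189}
    - {"wz":71,"tx":0.14,"ty":0.22}
    - {"wz":81,"tx":0.16,"ty":0.251}
    - {"wz":91,"tx":0.18,"ty":0.283}
    - {"wz":101,"tx":0.2,"ty":0.314}
    - {"wz":111,"tx":0.22,"ty":0.346}
    - {"wz":121,"tx":0.24,"ty":0.377}
    - {"wz":131,"tx":0.26,"ty":0.41}
    - {"wz":138,"tx":0.275,"ty":0.43}
    - {"wz":141.2,"wy":-0.1,"tx":0.28,"ty":0.44}
    - {"wz":141.2,"wy":-0.1,"tx":0.28,"ty":0.44}
    - {"wz":141.2,"wy":-0.1,"tx":0.28,"ty":0.44}

```text
$.rows[0]: bad value
```

```bash
cat > m2.py <<'E'
from h import *
import sys
def rect(n,p): 
    p=p[np.isfinite(p[:,2])]
    r=cv2.minAreaRect(p[:,:2].astype(np.float32)*1000); print(n,len(p),np.round(r[0],1),np.round(r[1],1),round(r[2],1),'z',np.round(np.nanpercentile(p[:,2],[2,50,98]),4))
def grid(P,im):
    hsv=cv2.cvtColor(im,cv2.COLOR_RGB2HSV); Z=P[...,2]
    g=(hsv[...,0]>45)&(hsv[...,0]<85)&(hsv[...,1]>80)&(np.hypot(P[...,0]-.537,P[...,1]+.157)<.075)
    rect('frame',P[g&(Z>.016)&(Z<.028)]); rect('bar',P[g&(Z>.056)])
E
python3 - <<'E'
from m2 import *
s=manip.read_state(); print(s['tcp_pos'],R.from_rotvec(s['tcp_rot']).as_matrix().round(3),s['joint_pos'].round(2))
im,P=cloud('wrist'); save(im,'pics/w1.png'); grid(P,im)
E
```

```text
[ 0.25697254 -0.59651713  0.22157473] [[-0.001  0.396 -0.918]
 [ 0.002 -0.918 -0.396]
 [-1.    -0.002  0.   ]] [ 1.18  0.32 -0.07  1.45  0.02  1.37 -0.06]
frame 0 [0. 0.] [0. 0.] 0.0 z nan
bar 0 [0. 0.] [0. 0.] 0.0 z nan
  return np.nanmean(a, axis, out=out, keepdims=keepdims)
```

View pics/w1.png

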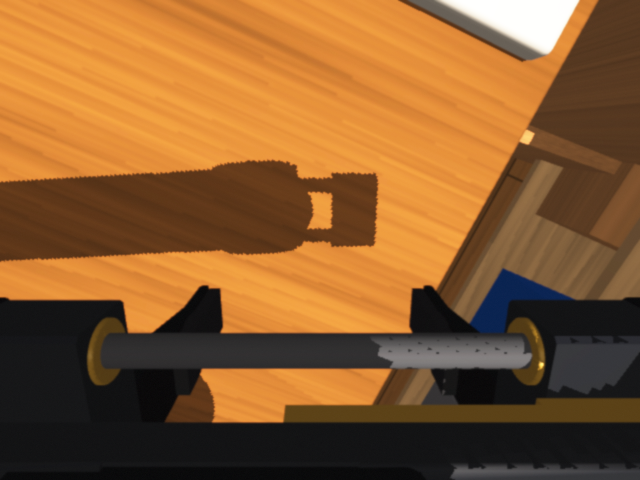

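The call was refused because every row needs all seven values, so the arm hasn't moved. This wrist view shows only the table and scale, with the fingers across the bottom (rows 290–420), so I'll hover about 60 mm short of the grid.

>>> jog_arm:
  rows:
    - {"wx":0,"wy":0,"wz":10,"tx":0.015,"ty":0.03,"tz":0,"fingers":0.06}
    - {"wx":0,"wy":0,"wz":20,"tx":0.03,"ty":0.06,"tz":0,"fingers":0.06}
    - {"wx":0,"wy":0,"wz":30.5,"tx":0.047,"ty":0.095,"tz":0,"fingers":0.06}
    - {"wx":0,"wy":0,"wz":41,"tx":0.063,"ty":0.126,"tz":0,"fingers":0.06}
    - {"wx":0,"wy":0,"wz":51,"tx":0.079,"ty":0.157,"tz":0,"fingers":0.06}
    - {"wx":0,"wy":0,"wz":61,"tx":0.094,"ty":0.189,"tz":0,"fingers":0.06}
    - {"wx":0,"wy":0,"wz":71,"tx":0.11,"ty":0.22,"tz":0,"fingers":0.06}
    - {"wx":0,"wy":0,"wz":81,"tx":0.126,"ty":0.251,"tz":0,"fingers":0.06}
    - {"wx":0,"wy":0,"wz":91,"tx":0.141,"ty":0.283,"tz":0,"fingers":0.06}
    - {"wx":0,"wy":0,"wz":101,"tx":0.157,"ty":0.314,"tz":0,"fingers":0.06}
    - {"wx":0,"wy":0,"wz":111,"tx":0.173,"ty":0.346,"tz":0,"fingers":0.06}
    - {"wx":0,"wy":0,"wz":121,"tx":0.19,"ty":0.377,"tz":0,"fingers":0.06}
    - {"wx":0,"wy":0,"wz":131,"tx":0.205,"ty":0.41,"tz":0,"fingers":0.06}
    - {"wx":0,"wy":-0.1,"wz":138,"tx":0.215,"ty":0.44,"tz":0,"fingers":0.06}
    - {"wx":0,"wy":-0.1,"wz":141.2,"tx":0.22,"ty":0.457,"tz":0,"fingers":0.06}
    - {"wx":0,"wy":-0.1,"wz":141.2,"tx":0.22,"ty":0.457,"tz":0,"fingers":0.06}
    - {"wx":0,"wy":-0.1,"wz":141.2,"tx":0.22,"ty":0.457,"tz":0,"fingers":0.06}

```text
t: 2.28
tcp_pos: [0.4766, -0.1416, 0.2224]
tcp_rot: [0.215, 1.56, -0.214]
ft_force: [0.2, 0.3, -0.1]
gripper_width: 0.69
```

```bash
python3 - <<'E'
from m2 import *
s=manip.read_state(); print(s['t'],s['tcp_pos'],s['ft_force'],R.from_rotvec(s['tcp_rot']).as_matrix().round(3),s['joint_pos'].round(2))
im,P=cloud('wrist'); save(im,'pics/w2.png'); grid(P,im)
E
```

```text
2.275 [ 0.47661749 -0.14158348  0.22241262] [ 0.23269554  0.30269509 -0.05799195] [[-0.     0.27   0.963]
 [ 0.001  0.963 -0.27 ]
 [-1.     0.001 -0.   ]] [ 0.83  0.02 -0.59  1.8   0.01  1.32  1.53]
frame 2947 [ 535.8 -160.3] [89.6 80.9] 74.7 z [0.017  0.0223 0.024 ]
bar 962 [ 535.2 -160.6] [13.6 61.2] 74.6 z [0.059  0.0623 0.0637]
```

View pics/w2.png

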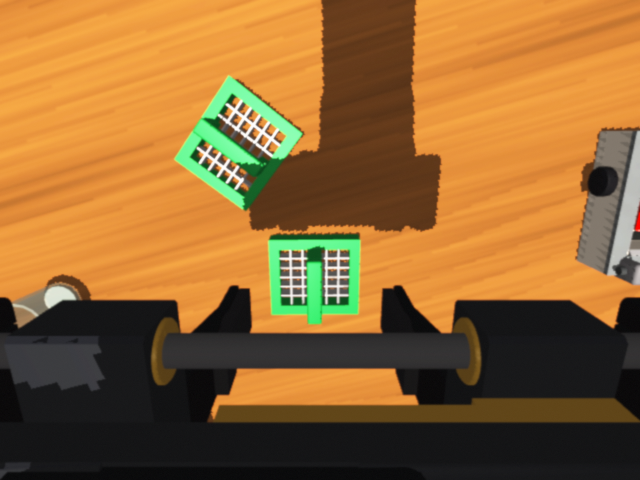

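The wrist view shows the target grid at (314,275), its handle along x between the jaws, and the look-alike at (238,140). I'll look at the cutter from the same relative pose before grasping.

>>> jog_arm:
  rows:
    - {"wx":0,"wy":0,"wz":0,"tx":0.002,"ty":0.055,"tz":0,"fingers":0.06}
    - {"wx":0,"wy":0,"wz":0,"tx":0.004,"ty":0.115,"tz":0,"fingers":0.06}
    - {"wx":0,"wy":0,"wz":0,"tx":0.006,"ty":0.175,"tz":0,"fingers":0.06}
    - {"wx":0,"wy":0,"wz":0,"tx":0.008,"ty":0.235,"tz":0,"fingers":0.06}
    - {"wx":0,"wy":0,"wz":0,"tx":0.01,"ty":0.295,"tz":0,"fingers":0.06}
    - {"wx":0,"wy":0,"wz":0,"tx":0.012,"ty":0.345,"tz":0,"fingers":0.06}
    - {"wx":0,"wy":0,"wz":0,"tx":0.012,"ty":0.345,"tz":0,"fingers":0.06}
    - {"wx":0,"wy":0,"wz":0,"tx":0.012,"ty":0.345,"tz":0,"fingers":0.06}

```text
t: 3.32
tcp_pos: [0.4897, 0.2033, 0.2222]
tcp_rot: [0.214, 1.56, -0.214]
ft_force: [0.1, -0.2, 0.1]
gripper_width: 0.69
```

```bash
python3 - <<'E'
from m2 import *
s=manip.read_state(); print(s['t'],s['tcp_pos'],R.from_rotvec(s['tcp_rot']).as_rotvec(),s['joint_pos'].round(2))
im,P=cloud('wrist'); save(im,'pics/w3.png'); np.savez('w3.npz',im=im,P=P)
hsv=cv2.cvtColor(im,cv2.COLOR_RGB2HSV); Z=P[...,2]
near=np.hypot(P[...,0]-.552,P[...,1]-.187)<.1
red=((hsv[...,0]<8)|(hsv[...,0]>172))&(hsv[...,1]>150)
rect('ej',P[near&red&(Z<.05)]); rect('rim',P[near&(Z>.043)&(Z<.049)])
a=(np.clip(Z,0,.06)/.06*255); a=np.nan_to_num(a).astype(np.uint8)
save(np.hstack([cv2.resize(im[100:400,150:500],(400,343)),cv2.resize(np.dstack([a]*3)[100:400,150:500],(400,343))]),'pics/w3c.png')
E
```

```text
3.325 [0.48965305 0.20329238 0.22219738] [ 0.21425473  1.56036231 -0.21363906] [ 0.43  0.15 -0.94  1.72  0.12  1.33  0.76]
ej 3755 [556.8 186.5] [80.7 60.1] 75.5 z [0.0188 0.0341 0.0356]
rim 6725 [543.4 190. ] [132.5 112. ] 75.2 z [0.0433 0.0462 0.0478]
```

View pics/w3c.png

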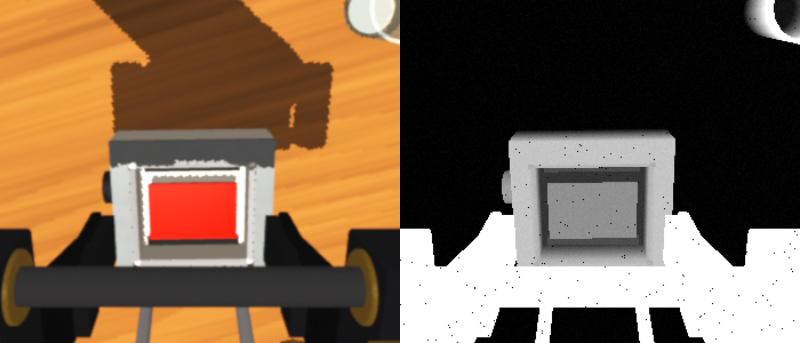

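The crop shows the well head-on: rim, red ejector and both clamp arms, with the far rim edge clear of the tool rod. I'll extract the edges in cutter axes.

```bash
python3 - <<'E'
from h import *
z=np.load('w3.npz');im=z['im'];P=z['P'];Z=P[...,2]
for yaw in(-14.8,-15.3):
    a=np.radians(yaw); c=np.array([.552,.187]); d=P[...,:2]-c
    X=(d[...,0]*np.cos(a)+d[...,1]*np.sin(a))*1000; Y=(-d[...,0]*np.sin(a)+d[...,1]*np.cos(a))*1000
    rim=(Z>.0435)&(Z<.049)&(abs(X)<80)&(abs(Y)<80)
    def edges(sel,v): 
        h,b=np.histogram(v[sel],bins=np.arange(-75,76,1)); return h,b
    print(yaw)
    for lo,hi in((-40,-20),(-20,0),(0,20),(20,40)):  # Y-profile at X band
        s=rim&(X>lo)&(X<hi); y=np.sort(Y[s]); 
        if len(y)<50: continue
        n=y[y<0];p=y[y>0]; print('X',lo,hi,'Yedges',np.percentile(n,[1,99]).round(1),np.percentile(p,[1,99]).round(1))
    for lo,hi in((-40,-20),(-20,0),(0,20),(20,40)):
        s=rim&(Y>lo)&(Y<hi); x=X[s]; n=x[x<0];p=x[x>0]
        print('Y',lo,hi,'Xedges',np.percentile(n,[1,99]).round(1),np.percentile(p,[1,99]).round(1) if len(p)>20 else len(p))
    # bar/side-edge slope
    hsv=cv2.cvtColor(im,cv2.COLOR_RGB2HSV); red=((hsv[...,0]<8)|(hsv[...,0]>172))&(hsv[...,1]>150)
    s=red&(Z>.028)&(Z<.04)&(abs(X)<60)&(abs(Y)<60); print('ej',np.percentile(X[s],[1,99]).round(1),np.percentile(Y[s],[1,99]).round(1))
E
```

```text
-14.8
X -40 -20 Yedges [-65.2 -47.5] [49.3 66.6]
X -20 0 Yedges [-65.  -47.6] [48.8 66.5]
X 0 20 Yedges [-64.4 -47.3] [48.8 60.6]
X 20 40 Yedges [-64.5 -47.6] [48.7 60.2]
Y -40 -20 Xedges [-64.7 -43.3] [42.7 46. ]
Y -20 0 Xedges [-64.8 -43.1] [42.2 46.3]
Y 0 20 Xedges [-64.8 -43.7] [41.4 46.5]
Y 20 40 Xedges [-64.8 -43.6] [42.6 46.6]
ej [-24.8  24.7] [-35.3  37.1]
-15.3
X -40 -20 Yedges [-65.5 -47.8] [48.9 66.3]
X -20 0 Yedges [-65.1 -47.7] [48.8 66.4]
X 0 20 Yedges [-64.2 -47.3] [48.9 60.7]
X 20 40 Yedges [-64.3 -47.3] [48.9 60.4]
Y -40 -20 Xedges [-64.5 -43.1] [43.  46.3]
Y -20 0 Xedges [-64.7 -43. ] [42.3 46.4]
Y 0 20 Xedges [-64.9 -43.9] [41.3 46.4]
Y 20 40 Xedges [-65.1 -43.8] [42.4 46.3]
ej [-24.8  24.7] [-35.3  37.2]
```

>>> jog_arm:
  rows:
    - {"wx":0,"wy":0,"wz":0,"tx":0.007,"ty":-0.055,"tz":0,"fingers":0.06}
    - {"wx":0,"wy":0,"wz":0,"tx":0.014,"ty":-0.115,"tz":0,"fingers":0.06}
    - {"wx":0,"wy":0,"wz":0,"tx":0.022,"ty":-0.175,"tz":0,"fingers":0.06}
    - {"wx":0,"wy":0,"wz":0,"tx":0.03,"ty":-0.235,"tz":0,"fingers":0.06}
    - {"wx":0,"wy":0,"wz":0,"tx":0.038,"ty":-0.295,"tz":0,"fingers":0.06}
    - {"wx":0,"wy":0,"wz":0,"tx":0.044,"ty":-0.345,"tz":-0.02,"fingers":0.06}
    - {"wx":0,"wy":0,"wz":0,"tx":0.0457,"ty":-0.3638,"tz":-0.06,"fingers":0.06}
    - {"wx":0,"wy":0,"wz":0,"tx":0.0457,"ty":-0.3638,"tz":-0.1,"fingers":0.06}
    - {"wx":0,"wy":0,"wz":0,"tx":0.0457,"ty":-0.3638,"tz":-0.13,"fingers":0.06}
    - {"wx":0,"wy":0,"wz":0,"tx":0.0457,"ty":-0.3638,"tz":-0.155,"fingers":0.06}
    - {"wx":0,"wy":0,"wz":0,"tx":0.0457,"ty":-0.3638,"tz":-0.172,"fingers":0.06}
    - {"wx":0,"wy":0,"wz":0,"tx":0.0457,"ty":-0.3638,"tz":-0.18,"fingers":0.06}
    - {"wx":0,"wy":0,"wz":0,"tx":0.0457,"ty":-0.3638,"tz":-0.184,"fingers":0.06}
    - {"wx":0,"wy":0,"wz":0,"tx":0.0457,"ty":-0.3638,"tz":-0.184,"fingers":0.06}

```text
t: 5.12
tcp_pos: [0.5352, -0.159, 0.0391]
tcp_rot: [0.213, 1.559, -0.211]
ft_force: [0.4, 0.0, -0.6]
gripper_width: 0.693
```

>>> jog_arm:
  rows:
    - {"wx":0,"wy":0,"wz":0,"tx":0,"ty":0,"tz":0,"fingers":0.03}
    - {"wx":0,"wy":0,"wz":0,"tx":0,"ty":0,"tz":0,"fingers":0.015}
    - {"wx":0,"wy":0,"wz":0,"tx":0,"ty":0,"tz":0,"fingers":0}
    - {"wx":0,"wy":0,"wz":0,"tx":0,"ty":0,"tz":0,"fingers":0}
    - {"wx":0,"wy":0,"wz":0,"tx":0,"ty":0,"tz":0,"fingers":0}
    - {"wx":0,"wy":0,"wz":0,"tx":0,"ty":0,"tz":0,"fingers":0}
    - {"wx":0,"wy":0,"wz":0,"tx":0,"ty":0,"tz":0.005,"fingers":0}
    - {"wx":0,"wy":0,"wz":0,"tx":0,"ty":0,"tz":0.02,"fingers":0}
    - {"wx":0,"wy":0,"wz":0,"tx":0,"ty":0,"tz":0.045,"fingers":0}
    - {"wx":0,"wy":0,"wz":0,"tx":0,"ty":0,"tz":0.07,"fingers":0}
    - {"wx":0,"wy":0,"wz":0,"tx":0,"ty":0,"tz":0.09,"fingers":0}
    - {"wx":0,"wy":0,"wz":0,"tx":0,"ty":0,"tz":0.1,"fingers":0}
    - {"wx":0,"wy":0,"wz":0,"tx":0,"ty":0,"tz":0.1,"fingers":0}
    - {"wx":0,"wy":0,"wz":0,"tx":0,"ty":0,"tz":0.1,"fingers":0}
  force: 40

```text
t: 6.88
tcp_pos: [0.5341, -0.1587, 0.1376]
tcp_rot: [0.214, 1.562, -0.211]
ft_force: [0.6, -0.1, -3.5]
gripper_width: 0.155
```

```bash
python3 - <<'E'
from h import *
s=manip.read_state(); print(s['t'],s['tcp_pos'],s['ft_force'],R.from_rotvec(s['tcp_rot']).as_matrix().round(4))
im,P=cloud('wrist'); save(im,'pics/w4.png'); 
hsv=cv2.cvtColor(im,cv2.COLOR_RGB2HSV); Z=P[...,2]
g=(hsv[...,0]>45)&(hsv[...,0]<85)&(hsv[...,1]>80)&(Z>.06)
T=R.from_rotvec(s['tcp_rot']).inv().apply(P[g]-s['tcp_pos'])
print(np.percentile(T,[1,10,50,90,99],axis=0).round(4))
f=T[T[:,0]>.01]; print('frame z min / y range',np.percentile(f[:,2],[.5]),np.percentile(f[:,1],[.5,99.5]), 'x vs z', np.polyfit(f[:,2],f[:,0],1), np.polyfit(f[:,1],f[:,0],1))
E
```

```text
6.875 [ 0.53414129 -0.15865527  0.13762606] [ 0.57118608 -0.06610178 -3.48284416] [[-0.0012  0.2672  0.9637]
 [ 0.002   0.9637 -0.2672]
 [-1.      0.0016 -0.0017]]
[[-0.025  -0.0926 -0.1431]
 [-0.0239 -0.0699 -0.1254]
 [ 0.0162 -0.0048 -0.0301]
 [ 0.0754  0.0352 -0.0023]
 [ 0.0767  0.0429  0.0286]]
frame z min / y range [-0.14531481] [-0.09513049  0.04341072] x vs z [-0.54259874  0.00451282] [-0.45273494  0.02472658]
```

>>> jog_arm:
  rows:
    - {"wx":0,"wy":0,"wz":0,"tx":0.002,"ty":0.04,"tz":0,"fingers":0}
    - {"wx":0,"wy":0,"wz":0,"tx":0.005,"ty":0.09,"tz":0,"fingers":0}
    - {"wx":0,"wy":0,"wz":0,"tx":0.008,"ty":0.14,"tz":0,"fingers":0}
    - {"wx":0,"wy":0,"wz":0,"tx":0.01,"ty":0.19,"tz":0,"fingers":0}
    - {"wx":0,"wy":0,"wz":0,"tx":0.012,"ty":0.24,"tz":0,"fingers":0}
    - {"wx":0,"wy":0,"wz":0.6,"tx":0.015,"ty":0.29,"tz":0,"fingers":0}
    - {"wx":0,"wy":0,"wz":0.6,"tx":0.018,"ty":0.33,"tz":0,"fingers":0}
    - {"wx":0,"wy":0,"wz":0.6,"tx":0.018,"ty":0.3464,"tz":0,"fingers":0}
    - {"wx":0,"wy":0,"wz":0.6,"tx":0.018,"ty":0.3464,"tz":0,"fingers":0}
    - {"wx":0,"wy":0,"wz":0.6,"tx":0.018,"ty":0.3464,"tz":0,"fingers":0}

```text
t: 8.18
tcp_pos: [0.5532, 0.1852, 0.138]
tcp_rot: [0.206, 1.561, -0.206]
ft_force: [0.1, -0.6, -3.3]
gripper_width: 0.158
```

```bash
cat > hand.py <<'E'
from h import *
def hand(fn):
    s=manip.read_state(); Rm=R.from_rotvec(s['tcp_rot']); M=Rm.as_matrix(); print(s['t'],s['tcp_pos'],s['ft_force'].round(2),'yaw',np.degrees(np.arctan2(-M[0,1],M[1,1])).round(2),'tilt',M[2].round(4))
    im,P=cloud('wrist'); save(im,fn)
    hsv=cv2.cvtColor(im,cv2.COLOR_RGB2HSV)
    T=Rm.inv().apply((P-s['tcp_pos']).reshape(-1,3)).reshape(P.shape)
    g=(hsv[...,0]>45)&(hsv[...,0]<85)&(hsv[...,1]>80)&(abs(T[...,2])<.055)&(abs(T[...,1])<.06)
    f=T[g&(T[...,0]>.008)&(T[...,0]<.03)]; b=T[g&(T[...,0]<-.01)&(T[...,0]>-.035)]
    for n,q in(('frame',f),('bar',b)):
        print(n,len(q),'depth',np.percentile(q[:,0],[2,50,98]).round(4)); 
        r=cv2.minAreaRect(q[:,1:].astype(np.float32)*1000); print(np.round(r[0],1),np.round(r[1],1),round(r[2],2))
        print('y',np.percentile(q[:,1],[.5,99.5]).round(4),'z',np.percentile(q[:,2],[.5,99.5]).round(4))
    top=f[(f[:,0]<np.percentile(f[:,0],60))]; A=np.c_[top[:,1:],np.ones(len(top))]; print('tilt fit',np.linalg.lstsq(A,top[:,0],rcond=None)[0].round(4))
    return im,P,s
E
python3 -c "
from hand import *
hand('pics/w5.png')"
```

```text
8.175 [0.55315702 0.18517237 0.13801195] [ 0.09 -0.63 -3.3 ] yaw -15.03 tilt [-1.e+00 -5.e-04 -1.e-04]
frame 7660 depth [0.0147 0.0163 0.0283]
[ -1.1 -15.3] [47.1 90.6] 89.97
y [-0.0454  0.0437] z [-0.0387  0.0028]
bar 3732 depth [-0.025  -0.0236 -0.0126]
[-1.3  1.3] [15.9 62.8] 1.9
y [-0.0079  0.0061] z [-0.0297  0.0313]
tilt fit [0.0008 0.0037 0.0158]
```

View pics/w5.png

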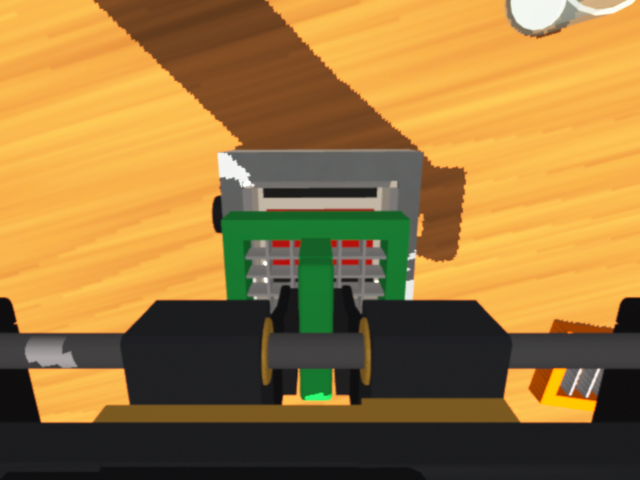

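The grid hangs level in the jaws. It needs to move about (-1.8, +3.7) mm to line up with the well (rim corners at (220,155) and (420,155)). I'll correct that while lowering to just above the rim.

>>> jog_arm:
  rows:
    - {"wx":0,"wy":0,"wz":0,"tx":-0.0018,"ty":0.0037,"tz":-0.01,"fingers":0}
    - {"wx":0,"wy":0,"wz":0,"tx":-0.0018,"ty":0.0037,"tz":-0.022,"fingers":0}
    - {"wx":0,"wy":0,"wz":0,"tx":-0.0018,"ty":0.0037,"tz":-0.034,"fingers":0}
    - {"wx":0,"wy":0,"wz":0,"tx":-0.0018,"ty":0.0037,"tz":-0.043,"fingers":0}
    - {"wx":0,"wy":0,"wz":0,"tx":-0.0018,"ty":0.0037,"tz":-0.047,"fingers":0}
    - {"wx":0,"wy":0,"wz":0,"tx":-0.0018,"ty":0.0037,"tz":-0.047,"fingers":0}
    - {"wx":0,"wy":0,"wz":0,"tx":-0.0018,"ty":0.0037,"tz":-0.047,"fingers":0}

```text
t: 9.1
tcp_pos: [0.5514, 0.1915, 0.092]
tcp_rot: [0.205, 1.56, -0.203]
ft_force: [-0.0, 0.4, -2.3]
gripper_width: 0.158
```

```bash
python3 - <<'E'
from hand import *
im,P,s=hand('pics/w6.png'); Z=P[...,2]
a=np.radians(-15); d=P[...,:2]-[.5522,.1877]
X=(d[...,0]*np.cos(a)+d[...,1]*np.sin(a))*1000; Y=(-d[...,0]*np.sin(a)+d[...,1]*np.cos(a))*1000
rim=(Z>.0435)&(Z<.049)&(abs(X)<80)&(abs(Y)<80)
sel=rim&(X<-46); print('rim X',np.percentile(X[sel],[1,99]).round(1)); 
sel=rim&(abs(X+52)<6); print('rim Y',np.percentile(Y[sel],[1,99]).round(1))
hsv=cv2.cvtColor(im,cv2.COLOR_RGB2HSV); g=(hsv[...,0]>45)&(hsv[...,0]<85)&(hsv[...,1]>80)&(Z>.065)&(Z<.082)&(abs(X)<60)&(abs(Y)<60)
print('grid X',np.percentile(X[g],[.5,99.5]).round(1),'Y',np.percentile(Y[g],[.5,99.5]).round(1))
E
```

```text
9.1 [0.55137126 0.19151656 0.0919886 ] [-0.03  0.42 -2.32] yaw -14.89 tilt [-1.0e+00  1.8e-03  7.0e-04]
frame 7746 depth [0.0147 0.0163 0.0282]
[ -1.  -15.2] [90.3 47.4] 0.01
y [-0.0457  0.0438] z [-0.0387  0.0029]
bar 3728 depth [-0.025  -0.0237 -0.0126]
[-0.5  1. ] [62.  15.9] 88.06
y [-0.0079  0.0061] z [-0.0297  0.0309]
tilt fit [0.0007 0.0038 0.0158]
rim X [-64.7 -46.1]
rim Y [-65.   64.4]
grid X [-40.5   1.1] Y [-42.3  47.2]
```

>>> jog_arm:
  rows:
    - {"wx":0,"wy":0,"wz":0,"tx":0,"ty":-0.001,"tz":0,"fingers":0}
    - {"wx":0,"wy":0,"wz":0,"tx":0,"ty":-0.002,"tz":0,"fingers":0}
    - {"wx":0,"wy":0,"wz":0,"tx":0,"ty":-0.002,"tz":0,"fingers":0}
    - {"wx":0,"wy":0,"wz":0,"tx":0,"ty":-0.002,"tz":0,"fingers":0}
    - {"wx":0,"wy":0,"wz":0,"tx":0,"ty":-0.002,"tz":0,"fingers":0}
    - {"wx":0,"wy":0,"wz":0,"tx":0,"ty":-0.002,"tz":0,"fingers":0}

```text
t: 9.9
tcp_pos: [0.5511, 0.1893, 0.0916]
tcp_rot: [0.205, 1.561, -0.203]
ft_force: [-0.7, 0.2, -2.8]
gripper_width: 0.156
```

>>> jog_arm:
  rows:
    - {"wx":0,"wy":0,"wz":0,"tx":0,"ty":-0.0005,"tz":-0.003,"fingers":0}
    - {"wx":0,"wy":0,"wz":0,"tx":0,"ty":-0.0005,"tz":-0.0055,"fingers":0}
    - {"wx":0,"wy":0,"wz":0,"tx":0,"ty":-0.0005,"tz":-0.008,"fingers":0}
    - {"wx":0,"wy":0,"wz":0,"tx":0,"ty":-0.0005,"tz":-0.0105,"fingers":0}
    - {"wx":0,"wy":0,"wz":0,"tx":0,"ty":-0.0005,"tz":-0.013,"fingers":0}
    - {"wx":0,"wy":0,"wz":0,"tx":0,"ty":-0.0005,"tz":-0.0155,"fingers":0}
    - {"wx":0,"wy":0,"wz":0,"tx":0,"ty":-0.0005,"tz":-0.0155,"fingers":0}

```text
t: 10.78
tcp_pos: [0.5509, 0.1888, 0.0758]
tcp_rot: [0.205, 1.561, -0.203]
ft_force: [-0.2, -0.4, -3.8]
gripper_width: 0.156
```

```bash
python3 -c "
from h import *
s=manip.read_state();print(s['t'],s['tcp_pos'],s['ft_force'],s['torque'],R.from_rotvec(s['tcp_rot']).as_matrix()[2])"
```

```text
10.775 [0.55090346 0.18877068 0.07582099] [-0.23546771 -0.3514179  -3.76066323] [ 0.09198497 -0.20337125  0.00108689] [-9.99999214e-01  1.22469767e-03 -2.68069050e-04]
```

The underside is now about 8 mm below the rim with no side force, so the grid has entered freely. Next I feel for the ejector.

>>> jog_arm:
  rows:
    - {"wx":0,"wy":0,"wz":0,"tx":0,"ty":0,"tz":-0.001,"fingers":0}
    - {"wx":0,"wy":0,"wz":0,"tx":0,"ty":0,"tz":-0.002,"fingers":0}
    - {"wx":0,"wy":0,"wz":0,"tx":0,"ty":0,"tz":-0.003,"fingers":0}
    - {"wx":0,"wy":0,"wz":0,"tx":0,"ty":0,"tz":-0.004,"fingers":0}
    - {"wx":0,"wy":0,"wz":0,"tx":0,"ty":0,"tz":-0.005,"fingers":0}
    - {"wx":0,"wy":0,"wz":0,"tx":0,"ty":0,"tz":-0.006,"fingers":0}
    - {"wx":0,"wy":0,"wz":0,"tx":0,"ty":0,"tz":-0.006,"fingers":0}

```text
t: 11.65
tcp_pos: [0.5512, 0.1889, 0.0704]
tcp_rot: [0.205, 1.56, -0.203]
ft_force: [-2.5, -1.2, 3.6]
gripper_width: 0.154
```

>>> jog_arm:
  rows:
    - {"wx":0,"wy":0,"wz":0,"tx":0,"ty":0,"tz":-0.0005,"fingers":0}
    - {"wx":0,"wy":0,"wz":0,"tx":0,"ty":0,"tz":-0.001,"fingers":0}
    - {"wx":0,"wy":0,"wz":0,"tx":0,"ty":0,"tz":-0.0015,"fingers":0}
    - {"wx":0,"wy":0,"wz":0,"tx":0,"ty":0,"tz":-0.002,"fingers":0}
    - {"wx":0,"wy":0,"wz":0,"tx":0,"ty":0,"tz":-0.0025,"fingers":0}
    - {"wx":0,"wy":0,"wz":0,"tx":0,"ty":0,"tz":-0.003,"fingers":0}

```text
t: 12.4
tcp_pos: [0.5512, 0.1889, 0.0671]
tcp_rot: [0.205, 1.561, -0.203]
ft_force: [-1.8, -0.4, 5.1]
gripper_width: 0.154
```

>>> jog_arm:
  rows:
    - {"wx":0,"wy":0,"wz":0,"tx":0,"ty":0,"tz":-0.0005,"fingers":0}
    - {"wx":0,"wy":0,"wz":0,"tx":0,"ty":0,"tz":-0.001,"fingers":0}
    - {"wx":0,"wy":0,"wz":0,"tx":0,"ty":0,"tz":-0.0015,"fingers":0}
    - {"wx":0,"wy":0,"wz":0,"tx":0,"ty":0,"tz":-0.002,"fingers":0}
    - {"wx":0,"wy":0,"wz":0,"tx":0,"ty":0,"tz":-0.0025,"fingers":0}

```text
t: 13.02
tcp_pos: [0.5512, 0.1889, 0.0646]
tcp_rot: [0.205, 1.561, -0.203]
ft_force: [-2.0, -0.8, 4.1]
gripper_width: 0.151
```

>>> jog_arm:
  rows:
    - {"wx":0,"wy":0,"wz":0,"tx":0,"ty":0,"tz":-0.0004,"fingers":0}
    - {"wx":0,"wy":0,"wz":0,"tx":0,"ty":0,"tz":-0.0008,"fingers":0}
    - {"wx":0,"wy":0,"wz":0,"tx":0,"ty":0,"tz":-0.0012,"fingers":0}

```text
t: 13.4
tcp_pos: [0.5511, 0.1888, 0.0634]
tcp_rot: [0.205, 1.561, -0.203]
ft_force: [-0.8, -0.5, 4.2]
gripper_width: 0.158
```

>>> jog_arm:
  rows:
    - {"wx":0,"wy":0,"wz":0,"tx":0,"ty":0,"tz":-0.0004,"fingers":0}
    - {"wx":0,"wy":0,"wz":0,"tx":0,"ty":0,"tz":-0.0008,"fingers":0}
    - {"wx":0,"wy":0,"wz":0,"tx":0,"ty":0,"tz":-0.0012,"fingers":0}

```text
t: 13.78
tcp_pos: [0.5511, 0.1888, 0.0622]
tcp_rot: [0.205, 1.561, -0.203]
ft_force: [-1.4, 0.2, 5.0]
gripper_width: 0.159
```

>>> jog_arm:
  rows:
    - {"wx":0,"wy":0,"wz":0,"tx":0,"ty":0,"tz":-0.0004,"fingers":0}
    - {"wx":0,"wy":0,"wz":0,"tx":0,"ty":0,"tz":-0.0008,"fingers":0}
    - {"wx":0,"wy":0,"wz":0,"tx":0,"ty":0,"tz":-0.0012,"fingers":0}

```text
t: 14.15
tcp_pos: [0.5511, 0.1888, 0.061]
tcp_rot: [0.205, 1.561, -0.203]
ft_force: [-1.0, -2.0, 4.4]
gripper_width: 0.151
```

>>> jog_arm:
  rows:
    - {"wx":0,"wy":0,"wz":0,"tx":0,"ty":0,"tz":-0.0004,"fingers":0}
    - {"wx":0,"wy":0,"wz":0,"tx":0,"ty":0,"tz":-0.0008,"fingers":0}
    - {"wx":0,"wy":0,"wz":0,"tx":0,"ty":0,"tz":-0.0012,"fingers":0}

```text
t: 14.52
tcp_pos: [0.5511, 0.1888, 0.0598]
tcp_rot: [0.205, 1.561, -0.203]
ft_force: [-1.1, -0.8, 5.0]
gripper_width: 0.157
```

>>> jog_arm:
  rows:
    - {"wx":0,"wy":0,"wz":0,"tx":0,"ty":0,"tz":-0.0004,"fingers":0}
    - {"wx":0,"wy":0,"wz":0,"tx":0,"ty":0,"tz":-0.0008,"fingers":0}
    - {"wx":0,"wy":0,"wz":0,"tx":0,"ty":0,"tz":-0.0012,"fingers":0}

```text
t: 14.9
tcp_pos: [0.5511, 0.1888, 0.0586]
tcp_rot: [0.205, 1.561, -0.203]
ft_force: [-1.4, -0.0, 4.5]
gripper_width: 0.155
```

>>> jog_arm:
  rows:
    - {"wx":0,"wy":0,"wz":0,"tx":0,"ty":0,"tz":-0.0004,"fingers":0}
    - {"wx":0,"wy":0,"wz":0,"tx":0,"ty":0,"tz":-0.0008,"fingers":0}
    - {"wx":0,"wy":0,"wz":0,"tx":0,"ty":0,"tz":-0.0012,"fingers":0}

```text
t: 15.28
tcp_pos: [0.5511, 0.1888, 0.0574]
tcp_rot: [0.205, 1.561, -0.203]
ft_force: [-0.2, -0.7, 5.0]
gripper_width: 0.155
```

>>> jog_arm:
  rows:
    - {"wx":0,"wy":0,"wz":0,"tx":0,"ty":0,"tz":-0.0004,"fingers":0}
    - {"wx":0,"wy":0,"wz":0,"tx":0,"ty":0,"tz":-0.0008,"fingers":0}
    - {"wx":0,"wy":0,"wz":0,"tx":0,"ty":0,"tz":-0.0012,"fingers":0}

```text
t: 15.65
tcp_pos: [0.5511, 0.1888, 0.0562]
tcp_rot: [0.205, 1.561, -0.203]
ft_force: [-0.9, -0.6, 6.4]
gripper_width: 0.151
```

>>> jog_arm:
  rows:
    - {"wx":0,"wy":0,"wz":0,"tx":0,"ty":0,"tz":-0.0002,"fingers":0}
    - {"wx":0,"wy":0,"wz":0,"tx":0,"ty":0,"tz":-0.0004,"fingers":0}

```text
t: 15.9
tcp_pos: [0.5511, 0.1889, 0.0561]
tcp_rot: [0.205, 1.561, -0.203]
ft_force: [-1.8, -0.0, 7.8]
gripper_width: 0.156
```

Force is rising while the TCP has stopped, so this is the stop. I'll build up to about 13–15 N in small steps.

>>> jog_arm:
  rows:
    - {"wx":0,"wy":0,"wz":0,"tx":0,"ty":0,"tz":-0.0002,"fingers":0}
    - {"wx":0,"wy":0,"wz":0,"tx":0,"ty":0,"tz":-0.0004,"fingers":0}
    - {"wx":0,"wy":0,"wz":0,"tx":0,"ty":0,"tz":-0.0004,"fingers":0}

```text
t: 16.27
tcp_pos: [0.5512, 0.1888, 0.056]
tcp_rot: [0.205, 1.561, -0.203]
ft_force: [-2.2, -1.3, 9.0]
gripper_width: 0.153
```

>>> jog_arm:
  rows:
    - {"wx":0,"wy":0,"wz":0,"tx":0,"ty":0,"tz":-0.0003,"fingers":0}
    - {"wx":0,"wy":0,"wz":0,"tx":0,"ty":0,"tz":-0.0006,"fingers":0}
    - {"wx":0,"wy":0,"wz":0,"tx":0,"ty":0,"tz":-0.0008,"fingers":0}
    - {"wx":0,"wy":0,"wz":0,"tx":0,"ty":0,"tz":-0.0008,"fingers":0}

```text
t: 16.77
tcp_pos: [0.5512, 0.1889, 0.0559]
tcp_rot: [0.205, 1.56, -0.203]
ft_force: [-3.7, -1.8, 12.9]
gripper_width: 0.156
```

>>> jog_arm:
  rows:
    - {"wx":0,"wy":0,"wz":0,"tx":0,"ty":0,"tz":-0.0003,"fingers":0}
    - {"wx":0,"wy":0,"wz":0,"tx":0,"ty":0,"tz":-0.0003,"fingers":0}
    - {"wx":0,"wy":0,"wz":0,"tx":0,"ty":0,"tz":-0.0003,"fingers":0}
    - {"wx":0,"wy":0,"wz":0,"tx":0,"ty":0,"tz":-0.0003,"fingers":0}
    - {"wx":0,"wy":0,"wz":0,"tx":0,"ty":0,"tz":-0.0003,"fingers":0}
    - {"wx":0,"wy":0,"wz":0,"tx":0,"ty":0,"tz":-0.0003,"fingers":0}
    - {"wx":0,"wy":0,"wz":0,"tx":0,"ty":0,"tz":-0.0003,"fingers":0}
    - {"wx":0,"wy":0,"wz":0,"tx":0,"ty":0,"tz":-0.0003,"fingers":0}

```text
t: 17.77
tcp_pos: [0.5512, 0.1889, 0.0558]
tcp_rot: [0.205, 1.56, -0.204]
ft_force: [-4.6, -2.7, 14.8]
gripper_width: 0.158
```

Pressed home: 14.8 N at the wrist, at rest, underside about 17.5 mm. Now I unload, open and retreat.

>>> jog_arm:
  rows:
    - {"wx":0,"wy":0,"wz":0,"tx":0,"ty":0,"tz":0.0008,"fingers":0}
    - {"wx":0,"wy":0,"wz":0,"tx":0,"ty":0,"tz":0.0016,"fingers":0}
    - {"wx":0,"wy":0,"wz":0,"tx":0,"ty":0,"tz":0.0024,"fingers":0}
    - {"wx":0,"wy":0,"wz":0,"tx":0,"ty":0,"tz":0.003,"fingers":0}
    - {"wx":0,"wy":0,"wz":0,"tx":0,"ty":0,"tz":0.003,"fingers":0}

```text
t: 18.4
tcp_pos: [0.5503, 0.1885, 0.0563]
tcp_rot: [0.205, 1.563, -0.203]
ft_force: [-0.4, 0.4, -3.5]
gripper_width: 0.16
```

>>> jog_arm:
  rows:
    - {"wx":0,"wy":0,"wz":0,"tx":0.0005,"ty":0,"tz":0,"fingers":0.02}
    - {"wx":0,"wy":0,"wz":0,"tx":0.0005,"ty":0,"tz":0,"fingers":0.04}
    - {"wx":0,"wy":0,"wz":0,"tx":0.0005,"ty":0,"tz":0,"fingers":0.05}
    - {"wx":0,"wy":0,"wz":0,"tx":0.0005,"ty":0,"tz":0,"fingers":0.05}
    - {"wx":0,"wy":0,"wz":0,"tx":0,"ty":0,"tz":0.01,"fingers":0.05}
    - {"wx":0,"wy":0,"wz":0,"tx":0,"ty":0,"tz":0.03,"fingers":0.05}
    - {"wx":0,"wy":0,"wz":0,"tx":-0.01,"ty":0,"tz":0.06,"fingers":0.05}
    - {"wx":0,"wy":0,"wz":0,"tx":-0.03,"ty":0,"tz":0.1,"fingers":0.05}
    - {"wx":0,"wy":0,"wz":0,"tx":-0.05,"ty":0.005,"tz":0.14,"fingers":0.05}
    - {"wx":0,"wy":0,"wz":0,"tx":-0.06,"ty":0.015,"tz":0.165,"fingers":0.05}
    - {"wx":0,"wy":0,"wz":0,"tx":-0.06,"ty":0.015,"tz":0.165,"fingers":0.05}
    - {"wx":0,"wy":0,"wz":0,"tx":-0.06,"ty":0.015,"tz":0.165,"fingers":0.05}

```text
t: 19.9
tcp_pos: [0.4912, 0.2032, 0.2222]
tcp_rot: [0.205, 1.56, -0.204]
ft_force: [0.5, -0.2, 0.2]
gripper_width: 0.577
```

```bash
python3 - <<'E'
from h import *
s=manip.read_state(); print(s['t'],s['tcp_pos'],s['ft_force'])
a=np.radians(-15)
def loc(P): 
    d=P[...,:2]-[.5522,.1877]; return (d[...,0]*np.cos(a)+d[...,1]*np.sin(a))*1000,(-d[...,0]*np.sin(a)+d[...,1]*np.cos(a))*1000
for n in('wrist','top','scene'):
    im,P=cloud(n); save(im,f'pics/{n}7.png'); X,Y=loc(P); Z=P[...,2]*1000
    hsv=cv2.cvtColor(im,cv2.COLOR_RGB2HSV); near=(abs(X)<60)&(abs(Y)<60)
    g=(hsv[...,0]>45)&(hsv[...,0]<85)&(hsv[...,1]>80)&near
    for m,k in(('frame',g&(Z<60)&(Z>25)),('bar',g&(Z>68)&(Z<100))):
        if k.sum()>30: print(n,m,k.sum(),'z',np.percentile(Z[k],[5,50,95]).round(1),'X',np.percentile(X[k],[1,99]).round(1),'Y',np.percentile(Y[k],[1,99]).round(1))
    red=((hsv[...,0]<8)|(hsv[...,0]>172))&(hsv[...,1]>150)&(Z>110)&(Z<240)&(abs(X)<150)&(abs(Y)<80)
    if red.sum()>30: print(n,'clampbar',red.sum(),np.percentile(X[red],[1,50,99]).round(1),np.percentile(Y[red],[1,50,99]).round(1),np.percentile(Z[red],[1,50,99]).round(1))
E
```

```text
19.9 [0.4912283  0.20321496 0.22221881] [ 0.47207008 -0.2180271   0.23759672]
wrist frame 3497 z [30.7 39.9 41.4] X [-40.4  40.3] Y [-45.4  46.4]
wrist bar 1097 z [77.4 79.8 81.1] X [-31.7  28.1] Y [-7.1  6.1]
top frame 265 z [34.7 40.3 45.4] X [-8.5 40.1] Y [-42.9  47.5]
top bar 95 z [73.6 80.4 84.5] X [-12.7  30.5] Y [-4.4  7.7]
top clampbar 239 [77.8 83.4 90.1] [-46.1   1.9  49.8] [186.2 193.4 198.7]
scene frame 403 z [33.5 39.9 47.5] X [-40.3  40.2] Y [-46.5  44.8]
scene bar 87 z [69.3 78.8 81.8] X [-30.4  59.8] Y [-6.5 42.9]
scene clampbar 259 [79.  87.5 92.2] [-47.2   0.9  49.4] [185.3 192.2 195.8]
```

View pics/wrist7.png

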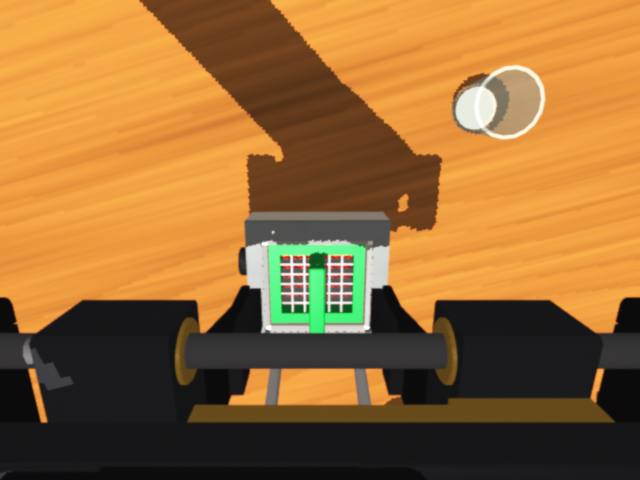

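The grid sits level in the well: frame top at about 39.9 mm, so the underside is about 18 mm, centred around (316,285) in the image. Next I take the closed fingers behind the clamp bar.

>>> jog_arm:
  rows:
    - {"wx":0,"wy":0,"wz":0,"tx":0.0,"ty":0,"tz":0.035,"fingers":0}
    - {"wx":0,"wy":0,"wz":0,"tx":0.04,"ty":-0.01,"tz":0.04,"fingers":0}
    - {"wx":0,"wy":0,"wz":0,"tx":0.085,"ty":-0.022,"tz":0.04,"fingers":0}
    - {"wx":0,"wy":0,"wz":0,"tx":0.13,"ty":-0.034,"tz":0.04,"fingers":0}
    - {"wx":0,"wy":0,"wz":0,"tx":0.165,"ty":-0.043,"tz":0.04,"fingers":0}
    - {"wx":0,"wy":0,"wz":0,"tx":0.1788,"ty":-0.0471,"tz":0.04,"fingers":0}
    - {"wx":0,"wy":0,"wz":0,"tx":0.1788,"ty":-0.0471,"tz":0.04,"fingers":0}
    - {"wx":0,"wy":0,"wz":0,"tx":0.1788,"ty":-0.0471,"tz":0.04,"fingers":0}
    - {"wx":0,"wy":0,"wz":0,"tx":0.1788,"ty":-0.0471,"tz":0.01,"fingers":0}
    - {"wx":0,"wy":0,"wz":0,"tx":0.1788,"ty":-0.0471,"tz":-0.02,"fingers":0}
    - {"wx":0,"wy":0,"wz":0,"tx":0.1788,"ty":-0.0471,"tz":-0.045,"fingers":0}
    - {"wx":0,"wy":0,"wz":0,"tx":0.1788,"ty":-0.0471,"tz":-0.054,"fingers":0}
    - {"wx":0,"wy":0,"wz":0,"tx":0.1788,"ty":-0.0471,"tz":-0.054,"fingers":0}

```text
t: 21.68
tcp_pos: [0.6693, 0.157, 0.1687]
tcp_rot: [0.204, 1.561, -0.203]
ft_force: [-0.2, 0.1, 1.2]
gripper_width: 0.003
```

>>> jog_arm:
  rows:
    - {"wx":0,"wy":0,"wz":0,"tx":-0.0097,"ty":0.0026,"tz":0,"fingers":0}
    - {"wx":0,"wy":0,"wz":0,"tx":-0.0174,"ty":0.0047,"tz":0,"fingers":0}
    - {"wx":0,"wy":0,"wz":0,"tx":-0.0251,"ty":0.0067,"tz":0,"fingers":0}
    - {"wx":0,"wy":0,"wz":0,"tx":-0.0328,"ty":0.0088,"tz":0,"fingers":0}
    - {"wx":0,"wy":0,"wz":0,"tx":-0.0406,"ty":0.0109,"tz":0,"fingers":0}
    - {"wx":0,"wy":0,"wz":0,"tx":-0.0483,"ty":0.013,"tz":0,"fingers":0}
    - {"wx":0,"wy":0,"wz":0,"tx":-0.056,"ty":0.015,"tz":0,"fingers":0}

```text
t: 22.55
tcp_pos: [0.6132, 0.1718, 0.1681]
tcp_rot: [0.205, 1.561, -0.203]
ft_force: [1.4, -0.6, -0.1]
gripper_width: 0.005
```

>>> jog_arm:
  rows:
    - {"wx":0,"wy":0,"wz":0,"tx":-0.0077,"ty":0.0021,"tz":0,"fingers":0}
    - {"wx":0,"wy":0,"wz":0,"tx":-0.0155,"ty":0.0041,"tz":0,"fingers":0}
    - {"wx":0,"wy":0,"wz":0,"tx":-0.0232,"ty":0.0062,"tz":0,"fingers":0}
    - {"wx":0,"wy":0,"wz":0,"tx":-0.0309,"ty":0.0083,"tz":0,"fingers":0}
    - {"wx":0,"wy":0,"wz":0,"tx":-0.0386,"ty":0.0104,"tz":0,"fingers":0}
    - {"wx":0,"wy":0,"wz":0,"tx":-0.0464,"ty":0.0124,"tz":0,"fingers":0}
    - {"wx":0,"wy":0,"wz":0,"tx":-0.0541,"ty":0.0145,"tz":0,"fingers":0}
    - {"wx":0,"wy":0,"wz":0,"tx":-0.0599,"ty":0.016,"tz":0,"fingers":0}
    - {"wx":0,"wy":0,"wz":0,"tx":-0.0599,"ty":0.016,"tz":0,"fingers":0}

```text
t: 23.68
tcp_pos: [0.553, 0.1882, 0.1686]
tcp_rot: [0.204, 1.562, -0.203]
ft_force: [0.3, 0.1, 0.2]
gripper_width: 0.004
```

```bash
python3 - <<'E'
from h import *
s=manip.read_state(); print(s['t'],s['tcp_pos'],s['ft_force'])
a=np.radians(-15)
for n in('scene','top'):
    im,P=cloud(n); save(im,f'pics/{n}8.png'); d=P[...,:2]-[.5522,.1877]; Z=P[...,2]*1000
    X=(d[...,0]*np.cos(a)+d[...,1]*np.sin(a))*1000;Y=(-d[...,0]*np.sin(a)+d[...,1]*np.cos(a))*1000
    hsv=cv2.cvtColor(im,cv2.COLOR_RGB2HSV)
    red=((hsv[...,0]<8)|(hsv[...,0]>172))&(hsv[...,1]>150)&(Z>60)&(Z<240)&(abs(X)<150)&(abs(Y)<80)
    if red.sum()>20: print(n,'clampbar',red.sum(),np.percentile(X[red],[1,50,99]).round(1),np.percentile(Y[red],[1,50,99]).round(1),np.percentile(Z[red],[1,50,99]).round(1))
E
```

```text
23.675 [0.55301434 0.18822454 0.16858699] [0.32697491 0.05890907 0.21763522]
scene clampbar 174 [-21.4 -13.3  -6.9] [-47.7  14.1  49.1] [162.5 170.9 179.7]
```

The bar is at about (-14, 168) mm in the cutter frame, θ ≈ 1.0. I lift over it and press down from above, following the arc.

>>> jog_arm:
  rows:
    - {"wx":0,"wy":0,"wz":0,"tx":0.003,"ty":-0.001,"tz":0.015,"fingers":0}
    - {"wx":0,"wy":0,"wz":0,"tx":0.002,"ty":0,"tz":0.03,"fingers":0}
    - {"wx":0,"wy":0,"wz":0,"tx":-0.008,"ty":0.002,"tz":0.03,"fingers":0}
    - {"wx":0,"wy":0,"wz":0,"tx":-0.0164,"ty":0.0044,"tz":0.03,"fingers":0}
    - {"wx":0,"wy":0,"wz":0,"tx":-0.0164,"ty":0.0044,"tz":0.025,"fingers":0}
    - {"wx":0,"wy":0,"wz":0,"tx":-0.0164,"ty":0.0044,"tz":0.015,"fingers":0}
    - {"wx":0,"wy":0,"wz":0,"tx":-0.0175,"ty":0.0047,"tz":0.008,"fingers":0}
    - {"wx":0,"wy":0,"wz":0,"tx":-0.022,"ty":0.0059,"tz":0.002,"fingers":0}
    - {"wx":0,"wy":0,"wz":0,"tx":-0.0269,"ty":0.0072,"tz":-0.0036,"fingers":0}
    - {"wx":0,"wy":0,"wz":0,"tx":-0.0317,"ty":0.0085,"tz":-0.008,"fingers":0}
    - {"wx":0,"wy":0,"wz":0,"tx":-0.0365,"ty":0.0098,"tz":-0.0125,"fingers":0}
    - {"wx":0,"wy":0,"wz":0,"tx":-0.0409,"ty":0.011,"tz":-0.0175,"fingers":0}
    - {"wx":0,"wy":0,"wz":0,"tx":-0.0452,"ty":0.0121,"tz":-0.0225,"fingers":0}
    - {"wx":0,"wy":0,"wz":0,"tx":-0.0452,"ty":0.0121,"tz":-0.0225,"fingers":0}

```text
t: 25.52
tcp_pos: [0.508, 0.2002, 0.1454]
tcp_rot: [0.204, 1.562, -0.202]
ft_force: [-0.5, -0.4, 0.7]
gripper_width: 0.006
```

```bash
python3 - <<'E'
from h import *
s=manip.read_state(); print(s['t'],s['tcp_pos'],s['ft_force'])
a=np.radians(-15)
for n in('scene',):
    im,P=cloud(n); save(im[200:340,330:490],f'pics/{n}9.png'); d=P[...,:2]-[.5522,.1877]; Z=P[...,2]*1000
    X=(d[...,0]*np.cos(a)+d[...,1]*np.sin(a))*1000;Y=(-d[...,0]*np.sin(a)+d[...,1]*np.cos(a))*1000
    hsv=cv2.cvtColor(im,cv2.COLOR_RGB2HSV)
    red=((hsv[...,0]<8)|(hsv[...,0]>172))&(hsv[...,1]>150)&(Z>60)&(Z<240)&(abs(X)<150)&(abs(Y)<80)
    if red.sum()>20: print(n,'clampbar',red.sum(),np.percentile(X[red],[1,50,99]).round(1),np.percentile(Y[red],[1,50,99]).round(1),np.percentile(Z[red],[1,50,99]).round(1))
E
```

```text
25.525 [0.50795161 0.20024101 0.14538367] [-0.45445283 -0.42431428  0.71274217]
scene clampbar 204 [-54.1 -43.9 -36.4] [-48.1   9.2  50. ] [132.5 142.9 149.8]
```

>>> jog_arm:
  rows:
    - {"wx":0,"wy":0,"wz":0,"tx":-0.004,"ty":0.001,"tz":-0.005,"fingers":0}
    - {"wx":0,"wy":0,"wz":0,"tx":-0.0077,"ty":0.0021,"tz":-0.0105,"fingers":0}
    - {"wx":0,"wy":0,"wz":0,"tx":-0.0112,"ty":0.003,"tz":-0.016,"fingers":0}
    - {"wx":0,"wy":0,"wz":0,"tx":-0.0145,"ty":0.0039,"tz":-0.022,"fingers":0}
    - {"wx":0,"wy":0,"wz":0,"tx":-0.0175,"ty":0.0047,"tz":-0.028,"fingers":0}
    - {"wx":0,"wy":0,"wz":0,"tx":-0.0203,"ty":0.0054,"tz":-0.034,"fingers":0}
    - {"wx":0,"wy":0,"wz":0,"tx":-0.0228,"ty":0.0061,"tz":-0.0405,"fingers":0}
    - {"wx":0,"wy":0,"wz":0,"tx":-0.0251,"ty":0.0067,"tz":-0.047,"fingers":0}
    - {"wx":0,"wy":0,"wz":0,"tx":-0.027,"ty":0.0072,"tz":-0.0535,"fingers":0}
    - {"wx":0,"wy":0,"wz":0,"tx":-0.0285,"ty":0.0076,"tz":-0.06,"fingers":0}
    - {"wx":0,"wy":0,"wz":0,"tx":-0.0296,"ty":0.0079,"tz":-0.067,"fingers":0}
    - {"wx":0,"wy":0,"wz":0,"tx":-0.0304,"ty":0.0082,"tz":-0.0735,"fingers":0}
    - {"wx":0,"wy":0,"wz":0,"tx":-0.0304,"ty":0.0082,"tz":-0.0735,"fingers":0}

```text
t: 27.2
tcp_pos: [0.4783, 0.2077, 0.0716]
tcp_rot: [0.205, 1.561, -0.203]
ft_force: [0.3, -0.0, 0.3]
gripper_width: 0.003
```

>>> jog_arm:
  rows:
    - {"wx":0,"wy":0,"wz":0,"tx":0,"ty":0,"tz":-0.004,"fingers":0}
    - {"wx":0,"wy":0,"wz":0,"tx":0,"ty":0,"tz":-0.008,"fingers":0}
    - {"wx":0,"wy":0,"wz":0,"tx":0,"ty":0,"tz":-0.011,"fingers":0}
    - {"wx":0,"wy":0,"wz":0,"tx":0,"ty":0,"tz":-0.013,"fingers":0}
    - {"wx":0,"wy":0,"wz":0,"tx":0,"ty":0,"tz":-0.013,"fingers":0}

```text
t: 27.82
tcp_pos: [0.4783, 0.2082, 0.0601]
tcp_rot: [0.205, 1.561, -0.203]
ft_force: [-3.9, -0.9, 8.0]
gripper_width: 0.007
```

>>> jog_arm:
  rows:
    - {"wx":0,"wy":0,"wz":0,"tx":0,"ty":0,"tz":-0.0008,"fingers":0}
    - {"wx":0,"wy":0,"wz":0,"tx":0,"ty":0,"tz":-0.0008,"fingers":0}
    - {"wx":0,"wy":0,"wz":0,"tx":0,"ty":0,"tz":-0.0008,"fingers":0}

```text
t: 28.2
tcp_pos: [0.4784, 0.2082, 0.0599]
tcp_rot: [0.204, 1.561, -0.204]
ft_force: [-4.6, -2.7, 13.4]
gripper_width: 0.003
```

>>> jog_arm:
  rows:
    - {"wx":0,"wy":0,"wz":0,"tx":0,"ty":0,"tz":0.003,"fingers":0}
    - {"wx":0,"wy":0,"wz":0,"tx":-0.002,"ty":0,"tz":0.01,"fingers":0}
    - {"wx":0,"wy":0,"wz":0,"tx":-0.005,"ty":0,"tz":0.03,"fingers":0}
    - {"wx":0,"wy":0,"wz":0,"tx":-0.01,"ty":0,"tz":0.07,"fingers":0}
    - {"wx":0,"wy":0,"wz":0,"tx":-0.01,"ty":-0.01,"tz":0.11,"fingers":0}
    - {"wx":0,"wy":0,"wz":0,"tx":-0.01,"ty":-0.06,"tz":0.14,"fingers":0}
    - {"wx":0,"wy":0,"wz":0,"tx":-0.01,"ty":-0.12,"tz":0.15,"fingers":0}
    - {"wx":0,"wy":0,"wz":0,"tx":-0.01,"ty":-0.18,"tz":0.15,"fingers":0}
    - {"wx":0,"wy":0,"wz":0,"tx":-0.01,"ty":-0.2,"tz":0.15,"fingers":0}
    - {"wx":0,"wy":0,"wz":0,"tx":-0.01,"ty":-0.2,"tz":0.15,"fingers":0}
    - {"wx":0,"wy":0,"wz":0,"tx":-0.01,"ty":-0.2,"tz":0.15,"fingers":0}

```text
t: 29.58
tcp_pos: [0.4685, 0.0098, 0.2091]
tcp_rot: [0.204, 1.56, -0.201]
ft_force: [-0.3, 0.4, -0.3]
gripper_width: 0.006
```

```bash
python3 - <<'E'
from h import *
s=manip.read_state(); print(s['t'],s['tcp_pos'],s['ft_force'],s['qd'].round(3))
a=np.radians(-15)
for n in('top','scene'):
    im,P=cloud(n); save(im,f'pics/{n}_end.png'); d=P[...,:2]-[.5522,.1877]; Z=P[...,2]*1000
    X=(d[...,0]*np.cos(a)+d[...,1]*np.sin(a))*1000;Y=(-d[...,0]*np.sin(a)+d[...,1]*np.cos(a))*1000
    hsv=cv2.cvtColor(im,cv2.COLOR_RGB2HSV); near=(abs(X)<60)&(abs(Y)<60)
    red=((hsv[...,0]<8)|(hsv[...,0]>172))&(hsv[...,1]>150)&(X<-60)&(X>-110)&(abs(Y)<80)
    print(n,'clampbar',red.sum(),np.percentile(X[red],[1,50,99]).round(1),np.percentile(Y[red],[1,50,99]).round(1),np.percentile(Z[red],[1,50,90,99]).round(1))
    g=(hsv[...,0]>45)&(hsv[...,0]<85)&(hsv[...,1]>80)&near
    for m,k in(('frame',g&(Z<60)&(Z>25)),('bar',g&(Z>68)&(Z<100))):
        print(m,k.sum(),'z',np.percentile(Z[k],[5,50,95]).round(1),'X',np.percentile(X[k],[1,99]).round(1),'Y',np.percentile(Y[k],[1,99]).round(1))
E
```

```text
29.575 [0.46848338 0.00982494 0.20909019] [-0.31257869  0.41722872 -0.27421895] [-0.015  0.008 -0.008  0.002  0.006 -0.001  0.001]
top clampbar 220 [-85.2 -77.9 -70.6] [-46.1   2.   49.5] [-1.1 59.6 63.2 66.7]
frame 267 z [32.1 40.6 46.4] X [-39.7  40.2] Y [-43.3  38.5]
bar 137 z [74.8 79.6 84.2] X [-30.4  30.2] Y [-4.4  8.5]
scene clampbar 171 [-83.1 -74.4 -69.2] [-48.    1.   49.4] [51.6 58.4 61.4 63.2]
frame 308 z [32.8 40.4 55.1] X [-41.6  39.7] Y [-36.6  44.5]
bar 142 z [70.5 79.1 82.4] X [-30.3  32. ] Y [-6.7  7.5]
```

View pics/scene_end.png

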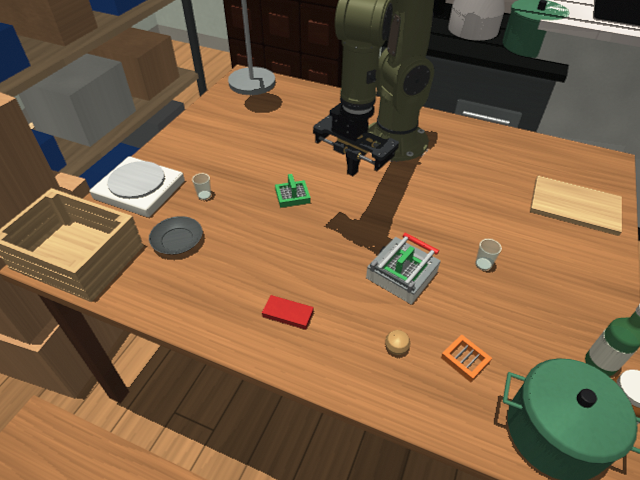

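The picture shows the clamp closed over the grid at (403,262) with its red bar at (420,243). The other kitchen things are where they were, and the gripper is clear.

```bash
python3 -c "
from rig import manip
print(manip.sign_off())"
```

```text
the job is handed in; nothing more can be done
None
```

The far green grid is in the cutter's well, pressed home, with the clamp closed over it. I handed the job in at about 30 s of the 72 s allowed; no verdict is reported.

- **Pressing home:** the grid went in without binding and slid down the ejector at about 4–5 N on the wrist. The stop showed with the underside at about 18 mm. I held there for about 1 s at 13–15 N on the wrist. With the grid's weight that is about 18 N on the cutter, calculated rather than measured directly.
- **After release:** the grid was level and centred within about 1 mm, with its underside about 18 mm above the cutter's underside.
- **Clamp:** I dragged the bar over from behind and pressed it down until it stopped, at about 13 N. In the last camera check the bar was at x about -78 mm with its top at about 60 mm, which matches closed.
- **Final state:** the gripper was clear and the wrist read about 0 N. The other kitchen things look unmoved in the last picture, but I did not measure them.

**Disagreements and failures:**
- The top and wrist cameras disagreed by 2–3 mm. I used wrist measurements for both the grasp and the fit, so the bias cancelled.
- The first move call was refused because of its format, before the arm had moved.

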